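Shut and lock the hatch of the water-filter unit

TASK

Swing the half-open hatch of the water-filter unit down until it is fully shut, then turn its wing fastener clockwise (seen from above), keeping light downward pressure on it, until it drops into its locked detent and its round skirt is flush with the collar. Feel for the detent and do not force the wing. Leave the lemon, the tin and the glass beside the unit where they stand, and let go at the end.

Things in the scene. Friction and masses are not known exactly. Their poses are not given: they have to be found in the camera images.
- unit: Water-filter unit: fixed steel box on the worktop, 200 (x) x 180 (y) x 80 mm high, open on top, covered by the black hatch. Origin: centre of its underside; z up, its front (short outlet pipe) looks along its -x.
- hatch (a joint): Hinge of the black hatch (flat plate 196 x 176 x 10 mm, on the unit's far, +x rim): 0 = fully shut, grows as it opens upward (rad). Starts half open (0.45 to 0.75) and stays where it is left; closing takes roughly 3 to 8 N at half its length. Shut, its upper face is 90 mm above the worktop.
- hatch_hinge (a point): Point on the hatch's hinge axis, midway across, at the level of the hatch's lower face; the frame moves with the hatch: its -x runs along the hatch towards its free edge, z out of its outer face, y along the hinge axis.
- hatch_edge (a point): Middle of the hatch's free edge, on its outer face, 196 mm from the hinge axis.
- collar: Grey ring on the hatch's outer face round the wing's skirt: 76 mm outside, 64 mm inside, 13.5 mm high. Origin: on the wing's turning axis in the hatch's outer face, 98 mm from the hinge axis (over the unit's centre when shut); z out of the hatch. Hidden in it: a flat land with one straight channel 5 mm deep. More than 45 N between wing and collar (pressing, or twisting on after the drop) damages it.
- wing: Aluminium wing fastener in the collar: round skirt of 60 mm diameter, 5 mm thick, with an upright blade 54 mm long, 10 mm thick, 29 mm high above the skirt (grip it across its thickness). Origin on its turning axis; x along the blade, z out of the hatch. A hidden cross bar under the skirt rides on the collar's land. Turning takes about 0.1 N m.
- wing_skirt (a point): On the turning axis, in the upper face of the wing's skirt: 18.5 mm above the collar's origin while unlocked (5 mm proud of the collar), 13.5 mm when locked (flush). A seal holds it with about 3 N, so it does not fall by its own weight: at the locking angle a push of 4 to 10 N sends it 5 mm down, elsewhere the land stops it hard.
- wing_turn (a joint): Turn of the wing (rad): 0 = blade along the unit's x, grows clockwise seen from above, stop at 1.95. Starts at 0.15 to 0.3. The locking angle differs from unit to unit, anywhere from 1.05 to 1.65, and cannot be seen; the wing drops only within about 4 degrees either side of it.
- lemon: Yellow lemon, 83 x 58 x 58 mm, lying to the left (+y) of the unit. Origin: underside centre.
- tuna_tin: Flat round tin, 86 mm diameter, 40 mm high, to the right (-y) of the unit. Origin: underside centre.
- water_glass: Clear drinking glass, 81 mm diameter, 93 mm high, left of the unit and behind the lemon. Origin: underside centre.

How it is judged:
By the outcome, as a careful person would: the job done as asked, in the order asked, and still so for the second after the job is handed in, with the robot touching nothing.
It also fails if it takes over 54 s, if anything falls off the work surface, if the arm or the gripper's body presses on something with over 40 N, if the wrist force passes 120 N, or if a joint passes its speed limit or range.

ROBOT

A 7-joint arm with a two-finger parallel gripper is mounted at the origin on a cart in front of the work surface, level with it; the furniture and walls round the work are solid. World frame = base frame: x ahead of the robot, y to its left, z up, the work surface at z = 0. Lengths are in m, angles in rad, forces in N, time in s.
With the tool pointing down it reaches from about 0.425 to 1.025 m from the base axis. Payload 9.4 kg.
Tool frame: the origin (TCP) lies on the front face of the gripper's body, between the roots of the fingers; the fingertips stand 73 mm ahead of it and the grasp point (between the pads) lies 54 mm ahead of it; z points along the fingers, y is the direction in which the jaws open and shut (so a half turn about z gives the same grasp; the last joint's range is limited). The gripper opens to 85 mm and grips with 20 to 120 N. Pads are 22 mm wide; open, the fingers measure 114 mm over their backs; the gripper's body (76 mm by 85 mm) begins 54 mm behind the grasp point. The pads swing forward as they close: fully open they stand 13 mm farther back than shut.
Start: joints at [-1.278, 0.599, -0.003, 1.599, 0.002, 0.943, -0.08], TCP at [0.262, 0.676, 0.304] pointing down, gripper open.
Joint ranges: [-2.57, 2.57], [-0.35, 1.97], [-1.29, 1.29], [0.11, 2.56], [-1.05, 4.19], [0.11, 1.86], [-2.63, 2.63]. Speed limits (rad/s): [2.22, 2.22, 3.01, 3.01, 3.14, 3.14, 3.14].

INTERFACE

Orientations are given as a unit quaternion [x, y, z, w].
In Python, from bench import * gives the robot as it stands. The module is installed in compiled form; this text tells all that it offers.
- The arm moves only by the tool step_arm, never from a script. Its arguments are lists of equal length, an entry for each row: "dp": the shift along the tool's x, y, z in mm, a list of three; "roll": the turn about the tool's z in rad. A call has 1 to 5 rows; each row shifts and turns the commanded pose from where the row before left it, along the tool's axes as they then stand; what a row does not reach is not made up. A row lasts 1/12 s, in which the tool goes at most 41.7 mm and 7.16 degrees, less where a joint would pass 70% of its speed; a pose out of reach is approached as far as the arm can. A call is refused whole if a number of a shift passes 41.7 or a number of a turn 0.125, either way. A call with a gripper value outside its range is refused whole. "gripper" is the closure in counts, from 0 (fully open) to 255 (shut), set as the call begins (left out, the last holds). The fingers move at their own pace and stop on an object; "grip_force" is the grip in N (left out, the last holds). Time passes only in rows, so rows that do not move let the fingers close. It gives the time, the measured TCP pose, the force and the opening at its end, in the units of the state.
- observe(): the state, without advancing time (a new reading comes with each control period).
- get_image(name): name is "side" or "top" or "wrist"; returns a dict with "frame" (384x512x3 uint8, red, green, blue), "range_z" (384x512 float32, m along the optical axis (not along the pixel's ray), 0 where there is no reading), "camera_matrix" (3x3 intrinsics, pixels), "R" (3x3) and "t" (3): a world point X has camera coordinates R X + t; the wrist camera has in their place "mount" (4x4, takes a point from camera to tool coordinates, whose origin is the TCP and whose axes are the flange's). Camera axes: x right, y down, z forward; pixel columns grow to the right and rows downward; lengths in m; the calibration is good to about 2 mm. A picture is of the moment at which its call begins: read the wrist's pose just before it.
- finish_job(): hands the job in, once; it reports no verdict.
Trained networks look in the newest picture that a camera, given by its name, has taken for a name from the list of things; names that differ only in an ending like _2 or _b are one class to them, and where a whole thing is asked for, a point or a joint stands for the part that bears it (a point fixed in the world has none). Each returns a list of dicts, best first, with "conf" (0 to 1); they miss things now and then, are a little off and sometimes report something else, mostly with a low value. They report only what shows in the picture. A call takes as long as a camera call.
- find_in(camera, target): "at" ([column, row] in pixels, amid what is visible of it).
- tip_of(camera, target): "at" ([column, row] in pixels: a listed point, or the origin of a listed thing).
The state is a dict: "time_s": time; "joints": joint angles; "qd": joint speeds; "joint_efforts": joint torques, N m; "tcp_pos": TCP position; "tcp_rot": TCP orientation; "ft_force": force on the tool from outside, world axes, zero at the start; "moment": the same for the moment, N m; "width": opening from 0.0 (shut) to 1.0 (fully open).
Only numpy, scipy, OpenCV 4.12 (cv2) and the standard library are available. Lean on these libraries where they do the work, as an engineer would, in place of code of your own. Each camera call takes 0.05 s, during which the arm holds its last target.

## Working session

There is one attempt and no reset: what is moved stays moved. The work goes in short steps, Python scripts to look and compute and a tool call to move; the robot and the scene stay as the last step left them, time stands still between calls to the robot, and variables do not carry over. Pictures are saved under pics/ and viewed, and the job is handed in when it is done.

Besides the shell and the picture viewer there is one more tool, called after "Emit:" as a command line: name --pt "numbers of a row" for each row, then --argument value for the rest. step_arm: Moves the arm, as the interface text tells. Its arguments: {"type":"object","properties":{"dp":{"type":"array","items":{"type":"array","items":{"type":"number"}}},"roll":{"type":"array","items":{"type":"number"}},"gripper":{"type":"number"},"grip_force":{"type":"number"}},"required":["dp","roll"]}

```bash
mkdir -p pics
cat > h.py <<'E'
from bench import *
import numpy as np, cv2
from scipy.spatial.transform import Rotation as Ro
def px2w(im,u,v,z=None):
    K=im["camera_matrix"];
    if z is None:
        p=im["range_z"][int(v)-1:int(v)+2,int(u)-1:int(u)+2]; p=p[p>0]; z=np.median(p) if p.size else np.nan
    c=np.array([(u-K[0,2])/K[0,0]*z,(v-K[1,2])/K[1,1]*z,z])
    return c
def world(im,u,v,s=None):
    c=px2w(im,u,v)
    if "R" in im: return im["R"].T@(c-im["t"])
    p=im["mount"]@np.r_[c,1]
    return Ro.from_quat(s["tcp_rot"]).apply(p[:3])+s["tcp_pos"]
def cloud(im,s=None):
    z=im["range_z"];v,u=np.mgrid[:z.shape[0],:z.shape[1]];K=im["camera_matrix"]
    c=np.stack([(u-K[0,2])/K[0,0]*z,(v-K[1,2])/K[1,1]*z,z],-1)
    if "R" in im: w=(c-im["t"])@im["R"]
    else:
        M=np.array(im["mount"]); w=c@M[:3,:3].T+M[:3,3]; w=Ro.from_quat(s["tcp_rot"]).apply(w.reshape(-1,3)).reshape(w.shape)+s["tcp_pos"]
    w[z<=0]=np.nan
    return w
def save(im,n): cv2.imwrite(f"pics/{n}.png",im["frame"][:,:,::-1])
E
python3 - <<'E'
from h import *
s=observe();print({k:np.round(v,3) for k,v in s.items()})
for c in ["top","side"]:
    im=get_image(c);save(im,c+"0")
    for t in ["unit","hatch_hinge","hatch_edge","collar","wing","wing_skirt","lemon","tuna_tin","water_glass"]:
        r=tip_of(c,t)
        for d in r[:1]: print(c,t,np.round(d["at"]),round(d["conf"],2),np.round(world(im,*d["at"]),3))
    w=cloud(im); np.save(c+"0.npy",w)
E
```

```text
{'time_s': np.float64(0.0), 'joints': array([-1.278,  0.6  , -0.003,  1.6  ,  0.002,  0.943, -0.08 ]), 'qd': array([-0.002,  0.002, -0.001,  0.002, -0.   , -0.002, -0.001]), 'joint_efforts': array([-1.0000e-03, -7.7645e+01,  1.5640e+00, -2.5802e+01,  1.2000e-02,
        9.0000e-03,  0.0000e+00]), 'tcp_pos': array([0.262, 0.676, 0.303]), 'tcp_rot': array([ 0.184,  0.983, -0.001, -0.   ]), 'ft_force': array([-0.567, -0.106, -0.091]), 'moment': array([-0.043, -0.004, -0.04 ]), 'width': np.float64(1.0)}
top unit [264. 194.] 0.67 [ 0.534 -0.037  0.163]
top hatch_hinge [265. 141.] 0.65 [ 0.651 -0.038  0.092]
top hatch_edge [262. 218.] 0.98 [ 0.488 -0.034  0.189]
top collar [264. 176.] 0.8 [ 0.565 -0.038  0.179]
top wing [263. 175.] 0.64 [ 0.566 -0.036  0.185]
top wing_skirt [264. 174.] 0.67 [ 0.567 -0.038  0.184]
top lemon [190. 216.] 0.71 [0.498 0.117 0.055]
top tuna_tin [345. 214.] 0.86 [ 0.51  -0.209  0.035]
top water_glass [194. 167.] 0.81 [0.603 0.111 0.052]
side unit [254. 226.] 0.95 [0.549 0.052 0.058]
side hatch_hinge [200. 190.] 0.75 [ 0.643 -0.014  0.095]
side hatch_edge [290. 134.] 0.8 [ 0.483 -0.043  0.187]
side collar [239. 160.] 0.66 [ 0.572 -0.01   0.152]
side wing [241. 159.] 0.91 [ 0.568 -0.005  0.156]
side wing_skirt [234. 151.] 0.74 [ 0.581 -0.028  0.161]
side lemon [282. 278.] 0.73 [0.505 0.157 0.028]
side tuna_tin [236. 153.] 0.64 [ 0.578 -0.028  0.158]
side water_glass [218. 279.] 0.94 [0.604 0.153 0.025]
```

View pics/top0.png

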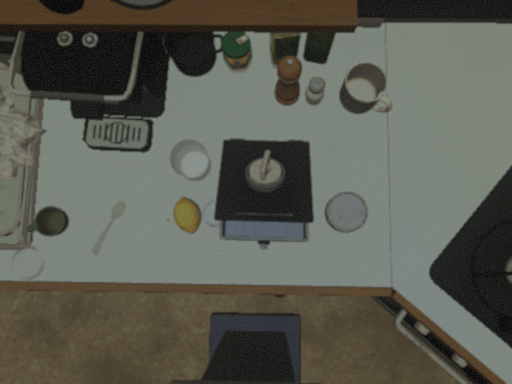

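View pics/side0.png

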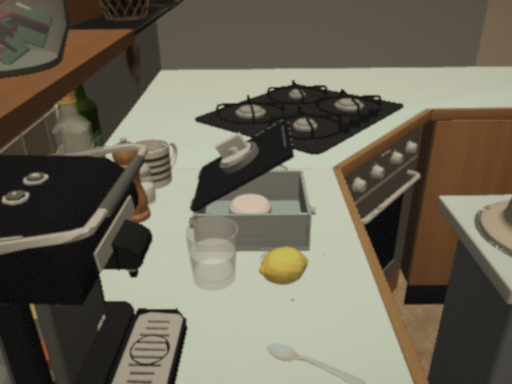

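Run:
```python
from h import *
for c in ["top","side"]:
    w=np.load(c+"0.npy").reshape(-1,3); 
    m=(w[:,0]>.40)&(w[:,0]<.70)&(w[:,1]>-.16)&(w[:,1]<.07)&(w[:,2]>.085)&(w[:,2]<.25)
    p=w[m]; print(c,len(p),p.min(0),p.max(0))
    # plate fit via ransac
    best=None;r=np.random.default_rng(0)
    for i in range(300):
        a,b,d=p[r.choice(len(p),3,False)]
        n=np.cross(b-a,d-a); 
        if np.linalg.norm(n)<1e-6: continue
        n/=np.linalg.norm(n); k=abs((p-a)@n)<.0025
        if best is None or k.sum()>best.sum(): best=k
    q=p[best];ce=q.mean(0);n=np.linalg.svd(q-ce,full_matrices=False)[2][2]; n*=np.sign(n[2])
    print(n,np.arctan2(-n[0],n[2]),ce,best.sum(),np.percentile(q,[.5,99.5],axis=0))
    h=(p-ce)@n; b=p[(h>.022)&(h<.06)]; print("blade",len(b),b.mean(0),(np.linalg.svd(b-b.mean(0),full_matrices=False)[2][0]))
    mm=w[(w[:,2]>.03)&(w[:,0]>.3)&(w[:,0]<.9)&(abs(w[:,1])<.4)]
    print(mm.min(0),mm.max(0))
```

```text
top 7559 [ 0.48228981 -0.12690038  0.08564501] [0.65793671 0.05075862 0.19368347]
[ 0.51789123 -0.00735407  0.85541486] -0.544400367636648 [ 0.56138916 -0.03811661  0.14557527] 6087 [[ 0.48589783 -0.12453515  0.08885298]
 [ 0.65384902  0.0489422   0.19056324]]
blade 216 [ 0.58524637 -0.03845132  0.17796578] [-0.91952332  0.1812403   0.34875324]
[ 0.43476005 -0.39987291  0.03003173] [0.89986454 0.39950633 0.66347368]
side 4414 [ 0.48106211 -0.12738431  0.08510999] [0.65608167 0.05318967 0.19284999]
[ 0.51673822 -0.00289     0.85613857] -0.5430392234424086 [ 0.56512123 -0.0138006   0.14256922] 2975 [[ 0.4848367  -0.12168228  0.08862572]
 [ 0.65377229  0.05146575  0.18980903]]
blade 436 [ 0.58638989 -0.03351258  0.17104068] [ 0.85257403 -0.15865905 -0.49794058]
[ 0.43242521 -0.39976684  0.03000867] [0.89942804 0.3999809  0.4290018 ]
```

The top and side pictures agree. The hatch is about 0.54 rad open, with its edge at x≈0.486 and y≈-0.037 and its hinge at x≈0.648. The wing blade is at (264,170) in the top view, turned about 0.17 rad. I'll move above the free edge with the fingers shut.

Emit:
step_arm --pt "-12 -14 0" --pt "-24 -29 0" --pt "-24 -29 0" --pt "-24 -29 0" --pt "-24 -29 0" --roll '[0, 0, 0, 0, 0]' --gripper 255 --grip_force 20

```text
time_s: 1.42
tcp_pos: [0.316, 0.5141, 0.3039]
tcp_rot: [0.184, 0.983, 0.0, 0.0]
ft_force: [0.2, 0.3, -0.7]
width: 0.301
```

Emit:
step_arm --pt "-24 -29 0" --pt "-24 -29 0" --pt "-24 -29 0" --pt "-24 -29 0" --pt "-24 -29 0" --roll '[0, 0, 0, 0, 0]'

```text
time_s: 1.83
tcp_pos: [0.3756, 0.3355, 0.3041]
tcp_rot: [0.184, 0.983, 0.0, 0.0]
ft_force: [-0.3, 0.2, 0.2]
width: 0.005
```

Emit:
step_arm --pt "-24 -29 0" --pt "-24 -29 0" --pt "-24 -29 0" --pt "-24 -29 0" --pt "-24 -29 0" --roll '[0, 0, 0, 0, 0]'

```text
time_s: 2.25
tcp_pos: [0.435, 0.1569, 0.3042]
tcp_rot: [0.184, 0.983, 0.0, 0.0]
ft_force: [0.6, -0.3, -0.2]
width: 0.002
```

Emit:
step_arm --pt "-25 -31 0" --pt "-25 -31 0" --pt "-25 -31 0" --pt "-25 -31 0" --pt "-20 -24 0" --roll '[0, 0, 0, 0, 0]'

```text
time_s: 2.67
tcp_pos: [0.4936, -0.026, 0.3043]
tcp_rot: [0.185, 0.983, -0.0, 0.001]
ft_force: [0.7, 0.5, 0.2]
width: -0.003
```

Emit:
step_arm --pt "-8 -10 10" --pt "0 0 15" --pt "0 0 10" --pt "0 0 5" --roll '[0, 0, 0, 0]'

```text
time_s: 3.0
tcp_pos: [0.4967, -0.0355, 0.2629]
tcp_rot: [0.184, 0.983, -0.0, -0.001]
ft_force: [-0.4, 0.6, 0.7]
width: -0.003
```

Run:
```python
from h import *
s=observe();print(np.round(s["joints"],3),s["tcp_pos"],s["ft_force"])
im=get_image("side");save(im,"side1")
```

```text
[-0.101  0.39   0.078  2.156 -0.053  0.598  1.215] [ 0.49669802 -0.03545277  0.26293922] [-0.38577472  0.64357941  0.73930794]
```

View pics/side1.png

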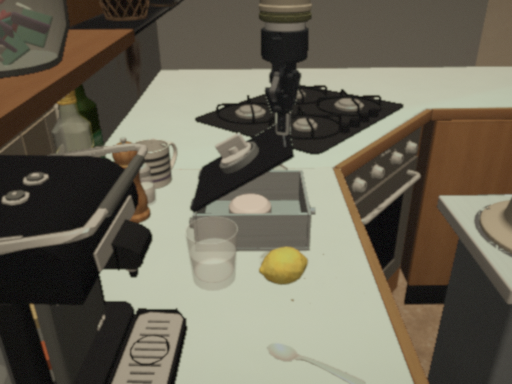

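The picture shows the shut fingertips at (285,132), just above the hatch's free edge. I'll press down now, drifting slightly towards -x.

Emit:
step_arm --pt "0 0 8" --pt "0 0 8" --pt "1 -0.4 8" --pt "2 -0.8 8" --pt "2 -0.8 8" --roll '[0, 0, 0, 0, 0]'

```text
time_s: 3.47
tcp_pos: [0.4913, -0.0348, 0.2232]
tcp_rot: [0.184, 0.983, 0.0, -0.0]
ft_force: [-0.6, -0.8, 1.5]
width: -0.002
```

Emit:
step_arm --pt "2 -0.8 8" --pt "2 -0.8 8" --pt "2 -0.8 8" --pt "2 -0.8 8" --pt "2 -0.8 5" --roll '[0, 0, 0, 0, 0]'

```text
time_s: 3.88
tcp_pos: [0.4807, -0.0351, 0.1859]
tcp_rot: [0.184, 0.983, -0.0, -0.0]
ft_force: [0.9, 0.3, 0.7]
width: 0.003
```

Run:
```python
from h import *
im=get_image("side");save(im,"side2")
s=observe();print(s["tcp_pos"],s["ft_force"])
```

```text
[ 0.48010216 -0.03516018  0.18538711] [-0.50204249 -0.82198707 -0.20825499]
```

View pics/side2.png

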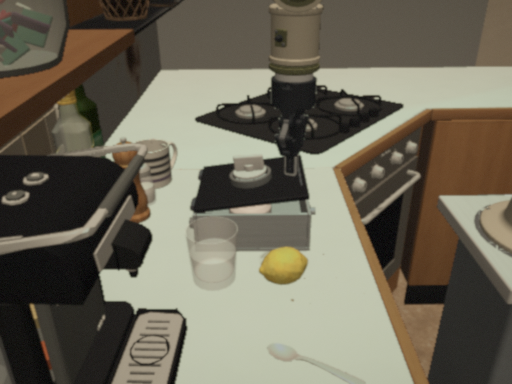

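The hatch is following the tip, now at (290,172), and is nearly shut. I'll keep going.

Emit:
step_arm --pt "0 0 6" --pt "0 0 5" --pt "0 0 4" --pt "0 0 3" --pt "0 0 3" --roll '[0, 0, 0, 0, 0]'

```text
time_s: 4.35
tcp_pos: [0.4808, -0.0352, 0.1656]
tcp_rot: [0.184, 0.983, -0.0, -0.0]
ft_force: [-1.5, -0.1, 0.7]
width: -0.002
```

Emit:
step_arm --pt "0 0 1" --pt "0 0 1" --roll '[0, 0]'

```text
time_s: 4.52
tcp_pos: [0.4808, -0.0352, 0.1638]
tcp_rot: [0.184, 0.983, -0.0, -0.0]
ft_force: [-0.1, 0.5, 1.4]
width: 0.0
```

Emit:
step_arm --pt "0 0 1" --pt "0 0 1" --roll '[0, 0]'

```text
time_s: 4.68
tcp_pos: [0.4808, -0.0352, 0.1628]
tcp_rot: [0.184, 0.983, 0.0, 0.0]
ft_force: [-6.8, 0.0, 35.1]
width: -0.001
```

Emit:
step_arm --pt "0 0 1" --pt "0 0 0" --roll '[0, 0]'

```text
time_s: 4.85
tcp_pos: [0.4808, -0.0352, 0.1627]
tcp_rot: [0.184, 0.983, 0.0, 0.001]
ft_force: [-6.6, 1.3, 31.6]
width: -0.003
```

Run:
```python
from h import *
im=get_image("side");save(im,"side3")
s=observe();print(s["tcp_pos"],s["ft_force"],s["moment"])
w=cloud(im)
for u,v in [(285,180),(230,200),(215,190)]: print(u,v,w[v,u])
```

```text
[ 0.48076888 -0.03517278  0.16275169] [-6.67594646  0.22956093 32.13273951] [ 0.13125118  1.47108845 -0.02367029]
285 180 [ 0.49060414 -0.03107145  0.10299237]
230 200 [0.58871051 0.01755201 0.08953903]
215 190 [ 0.61699632 -0.01917829  0.090644  ]
```

View pics/side3.png

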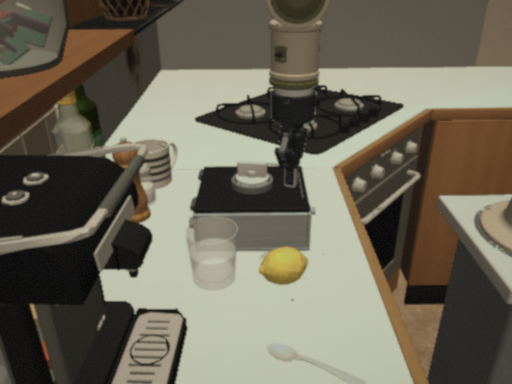

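The hatch is shut: its upper face measures 0.0895 to 0.0906 and the push hit a hard stop. Next I retreat up, open the fingers and move over the wing.

Emit:
step_arm --pt "0 0 -10" --pt "0 0 -25" --pt "0 0 -30" --pt "0 0 -25" --pt "-13 4.6 0" --roll '[0, 0, 0, 0, 0]'

```text
time_s: 5.32
tcp_pos: [0.4942, -0.0358, 0.2551]
tcp_rot: [0.184, 0.983, 0.001, 0.002]
ft_force: [0.7, -0.4, 0.1]
width: -0.002
```

Emit:
step_arm --pt "-20 7 0" --pt "-20 7 0" --pt "-12 4.5 0" --pt "0 0 0" --pt "0 0 0" --roll '[0, 0, 0, -0.1, -0.09]' --gripper 0

```text
time_s: 5.73
tcp_pos: [0.5508, -0.0369, 0.2509]
tcp_rot: [0.087, 0.996, -0.0, 0.001]
ft_force: [-0.2, 0.2, -0.0]
width: 0.706
```

```bash
cat > meas.py <<'E'
from h import *
import sys
tag=sys.argv[1]
s=observe();print(s["time_s"],np.round(s["tcp_pos"],4),np.round(s["tcp_rot"],3),np.round(s["joints"],2),s["width"])
Rm=Ro.from_quat(s["tcp_rot"]).as_matrix(); print("phi",np.arctan2(Rm[0,1],Rm[1,1]))
for c in ["top","side","wrist"]:
    im=get_image(c);save(im,c+tag);w=cloud(im,s).reshape(-1,3)
    m=(abs(w[:,0]-.55)<.09)&(abs(w[:,1]+.037)<.08)
    p=w[m]
    pl=p[(p[:,2]>.08)&(p[:,2]<.097)]
    if len(pl)>100:
        A=np.c_[pl[:,:2],np.ones(len(pl))];co=np.linalg.lstsq(A,pl[:,2],rcond=None)[0]; print(c,"plate slope",co[:2],"z",np.median(pl[:,2]))
    m=(abs(p[:,0]-.55)<.045)&(abs(p[:,1]+.037)<.045)
    p=p[m]
    b=p[(p[:,2]>.118)&(p[:,2]<.142)]
    if len(b)>10:
        (cx,cy),(a,bb),an=cv2.minAreaRect((b[:,:2]*1000).astype(np.float32))
        e=np.linalg.svd(b[:,:2]-b[:,:2].mean(0),full_matrices=False)[2][0]; e*=np.sign(e[0])
        print(c,"blade n",len(b),"rect",np.round([cx,cy,a,bb,an],1),"mean",b.mean(0),"turn",np.arctan2(-e[1],e[0]),"zmax",np.percentile(b[:,2],98))
    k=p[(p[:,2]>.098)&(p[:,2]<.115)]
    if len(k)>10: print(c,"collar/skirt z",np.percentile(k[:,2],[5,50,95]),"xy ctr",np.round((np.percentile(k[:,:2],1,axis=0)+np.percentile(k[:,:2],99,axis=0))/2,4))
E
python3 meas.py 4
```

```text
5.7333 [ 0.5508 -0.0369  0.2509] [ 0.087  0.996 -0.     0.001] [-0.05  0.46  0.02  2.05 -0.02  0.63  1.38] 0.7061268832647108
phi 0.1750102115380112
side plate slope [-0.00087011  0.00061364] z 0.09077871727026926
side blade n 342 rect [550.5 -33.1  15.1  51.6  77.8] mean [ 0.54973971 -0.03345828  0.12903034] turn 0.1827754650945804 zmax 0.1382312847768968
side collar/skirt z [0.09912926 0.10662782 0.1128614 ] xy ctr [ 0.5501 -0.0271]
wrist plate slope [ 0.00019406 -0.00033122] z 0.09124612713161442
wrist blade n 1732 rect [551.4 -37.3  19.2  52.   68.1] mean [ 0.54859375 -0.03686045  0.13458258] turn 0.17540647589403244 zmax 0.13946625283336025
wrist collar/skirt z [0.1032102  0.10911846 0.11062431] xy ctr [ 0.5507 -0.0374]
```

View pics/wrist4.png

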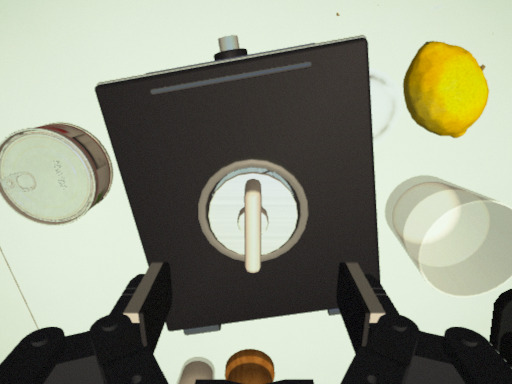

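The wrist picture shows the blade upright at (252,225), aligned with the jaws (0.175 rad against 0.175). The axis is at (0.5507, -0.0374) and the hatch is flat. I'll descend and grip.

Emit:
step_arm --pt "0 0 20" --pt "0 0 20" --pt "0 0 15" --pt "0 0 8" --pt "0 0 3" --roll '[0, 0, 0, 0, 0]'

```text
time_s: 6.3
tcp_pos: [0.5493, -0.0371, 0.1838]
tcp_rot: [0.091, 0.996, -0.0, -0.001]
ft_force: [-0.5, -0.3, 0.9]
width: 0.998
```

Emit:
step_arm --pt "0 0 0" --pt "0 0 0" --pt "0 0 0" --pt "0 0 0" --pt "0 0 0" --roll '[0, 0, 0, 0, 0]' --gripper 255 --grip_force 50

```text
time_s: 6.72
tcp_pos: [0.55, -0.0371, 0.1856]
tcp_rot: [0.09, 0.996, 0.0, 0.001]
ft_force: [-0.4, 1.3, -0.0]
width: 0.3
```

Emit:
step_arm --pt "0 0 0" --pt "0 0 0" --pt "0 0 0" --pt "0 0 0" --pt "0 0 0" --roll '[0, 0, 0, 0, 0]'

```text
time_s: 7.13
tcp_pos: [0.5498, -0.0377, 0.1854]
tcp_rot: [0.09, 0.996, -0.0, 0.0]
ft_force: [-1.4, -3.2, 5.9]
width: 0.105
```

Run:
```python
from h import *
im=get_image("side");save(im,"side5")
s=observe();print(s["time_s"],s["tcp_pos"],s["ft_force"],s["moment"],s["width"])
```

```text
7.1833 [ 0.54983675 -0.03768041  0.18540232] [-1.68788782 -1.42396725  6.52268957] [-0.46061157  0.29698357 -0.01958386] 0.10841578290127701
```

View pics/side5.png

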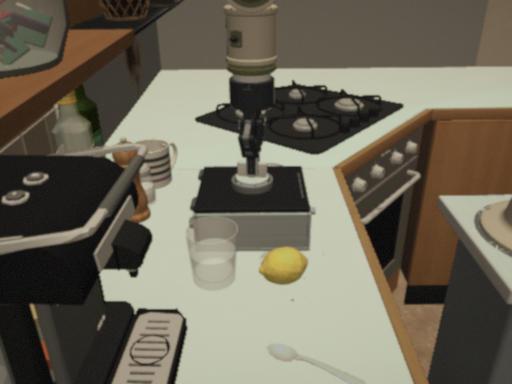

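The blade is gripped (opening about 9 mm) with 6 N already pressing down. Now turning, watching the force.

Emit:
step_arm --pt "0 0 0" --pt "0 0 0" --pt "0 0 0" --pt "0 0 0" --roll '[0.04, 0.06, 0.06, 0.04]'

```text
time_s: 7.52
tcp_pos: [0.5499, -0.0375, 0.1854]
tcp_rot: [0.19, 0.982, -0.0, 0.0]
ft_force: [-0.9, -2.5, 6.1]
width: 0.107
```

```bash
cat > st.py <<'E'
from h import *
s=observe();Rm=Ro.from_quat(s["tcp_rot"]).as_matrix()
print(s["time_s"],np.round(s["tcp_pos"],5),"F",np.round(s["ft_force"],1),"M",np.round(s["moment"],2),"phi",round(np.arctan2(Rm[0,1],Rm[1,1]),3),s["width"],"j7",s["joints"][6])
E
python3 st.py
```

```text
7.5167 [ 0.54993 -0.03745  0.18543] F [-0.9 -2.5  6.1] M [-0.32  0.23  0.09] phi 0.383 0.10684853926540698 j7 1.2384589422902503
```

Emit:
step_arm --pt "0 0 0" --pt "0 0 0" --pt "0 0 0" --pt "0 0 0" --pt "0 0 0" --roll '[0.06, 0.06, 0.06, 0.06, 0.06]'

```text
time_s: 7.93
tcp_pos: [0.5502, -0.0372, 0.1854]
tcp_rot: [0.335, 0.942, 0.0, 0.001]
ft_force: [-1.4, -0.6, 5.2]
width: 0.106
```

Emit:
step_arm --pt "0 0 0" --pt "0 0 0" --pt "0 0 0" --pt "0 0 0" --pt "0 0 0" --roll '[0.06, 0.06, 0.06, 0.06, 0.02]'

```text
time_s: 8.35
tcp_pos: [0.5505, -0.0369, 0.1854]
tcp_rot: [0.454, 0.891, 0.0, 0.001]
ft_force: [0.2, 0.7, 5.6]
width: 0.106
```

```bash
python3 st.py; python3 meas.py 6
```

```text
8.35 [ 0.55046 -0.03693  0.18543] F [0.2 0.7 5.6] M [ 0.11 -0.12  0.13] phi 0.942 0.10567020416483576 j7 0.866687848179048
8.35 [ 0.5505 -0.0369  0.1854] [0.454 0.891 0.    0.001] [-0.19  0.57  0.23  2.11 -0.27  0.48  0.87] 0.10567020416483576
phi 0.9423639761111363
top plate slope [-0.00055825 -0.00018487] z 0.09058603031818444
side plate slope [-0.00130356  0.00104568] z 0.09076378464623351
side blade n 282 rect [550.  -27.8  28.6  35.9  89.2] mean [ 0.54805182 -0.02405611  0.13115153] turn 0.1344230007873759 zmax 0.1414030574430487
side collar/skirt z [0.09909214 0.10664476 0.11097985] xy ctr [ 0.5501 -0.0283]
wrist plate slope [-0.00034018 -0.00012916] z 0.09125599708284271
wrist blade n 4645 rect [550.9 -37.2  43.7  38.2  86.6] mean [ 0.54669884 -0.03123621  0.13461906] turn 0.9387698769338698 zmax 0.14122722085504058
wrist collar/skirt z [0.10258178 0.10867736 0.11038763] xy ctr [ 0.5503 -0.0352]
```

View pics/side6.png

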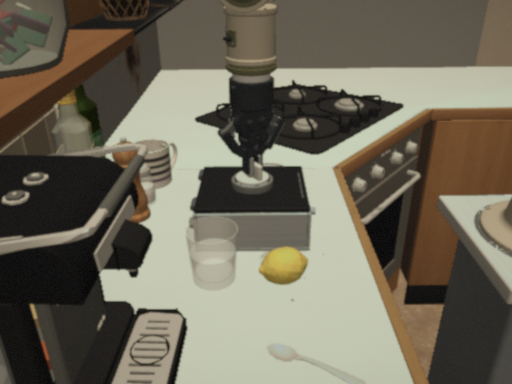

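The wing follows the grip (0.94 rad). I'm adding a little pressure and searching in small steps.

Emit:
step_arm --pt "0 0 0.2" --pt "0 0 0" --roll '[0.03, 0.03]'

```text
time_s: 8.67
tcp_pos: [0.5505, -0.0369, 0.1854]
tcp_rot: [0.479, 0.878, 0.001, 0.001]
ft_force: [0.3, 1.7, 7.2]
width: 0.105
```

Emit:
step_arm --pt "0 0 0" --pt "0 0 0" --roll '[0.03, 0.02]'

```text
time_s: 8.83
tcp_pos: [0.5505, -0.0369, 0.1854]
tcp_rot: [0.501, 0.865, 0.001, 0.001]
ft_force: [0.8, 1.4, 7.0]
width: 0.109
```

```bash
python3 st.py
```

```text
8.8333 [ 0.55054 -0.03689  0.18541] F [0.8 1.4 7. ] M [ 0.16 -0.14  0.17] phi 1.05 0.10866709190918022 j7 0.7952059893150423
```

Emit:
step_arm --pt "0 0 0.2" --pt "0 0 0" --roll '[0.03, 0.02]'

```text
time_s: 9.0
tcp_pos: [0.5506, -0.0369, 0.1853]
tcp_rot: [0.523, 0.852, 0.001, 0.001]
ft_force: [0.6, 0.5, 8.4]
width: 0.108
```

Emit:
step_arm --pt "0 0 0" --pt "0 0 0" --roll '[0.03, 0.02]'

```text
time_s: 9.17
tcp_pos: [0.5507, -0.0368, 0.1853]
tcp_rot: [0.544, 0.839, 0.001, 0.001]
ft_force: [1.0, 1.0, 8.0]
width: 0.113
```

```bash
python3 st.py
```

```text
9.1667 [ 0.55066 -0.03685  0.18532] F [1. 1. 8.] M [ 0.23 -0.08  0.1 ] phi 1.15 0.11338073148887838 j7 0.7290258016131659
```

Emit:
step_arm --pt "0 0 0.3" --pt "0 0 0" --roll '[0.03, 0.02]'

```text
time_s: 9.33
tcp_pos: [0.5507, -0.0368, 0.1852]
tcp_rot: [0.565, 0.825, 0.001, 0.001]
ft_force: [0.1, 0.7, 9.0]
width: 0.109
```

Emit:
step_arm --pt "0 0 0.1" --pt "0 0 0" --roll '[0.03, 0.02]'

```text
time_s: 9.5
tcp_pos: [0.5508, -0.0368, 0.185]
tcp_rot: [0.585, 0.811, 0.001, 0.001]
ft_force: [1.9, 1.3, 6.0]
width: 0.105
```

```bash
python3 st.py
```

```text
9.5 [ 0.55081 -0.03679  0.18499] F [1.9 1.3 6. ] M [ 0.23 -0.34  0.11] phi 1.25 0.1053706021329705 j7 0.6629212950490687
```

Force fell from 9 to 6 N while z gave way at about 1.25, so I'm probing here.

Emit:
step_arm --pt "0 0 0.5" --pt "0 0 0" --roll '[0, 0]'

```text
time_s: 9.67
tcp_pos: [0.5508, -0.0368, 0.1841]
tcp_rot: [0.585, 0.811, 0.001, 0.001]
ft_force: [2.2, 1.8, 4.0]
width: 0.111
```

```bash
python3 st.py
```

```text
9.6667 [ 0.55077 -0.03677  0.18413] F [2.2 1.8 4. ] M [ 0.32 -0.5  -0.08] phi 1.249 0.11140818591834215 j7 0.6640136857888125
```

It is sinking with less resistance, so this is the detent. I'll follow it down.

Emit:
step_arm --pt "0 0 0.8" --pt "0 0 0.8" --roll '[0, 0]'

```text
time_s: 9.83
tcp_pos: [0.5508, -0.0368, 0.1826]
tcp_rot: [0.585, 0.811, 0.001, 0.001]
ft_force: [0.9, 1.6, 8.5]
width: 0.105
```

```bash
python3 st.py
```

```text
9.8333 [ 0.55079 -0.0368   0.18262] F [0.9 1.6 8.5] M [ 0.43 -0.45 -0.23] phi 1.249 0.10480376926856833 j7 0.6652091494293841
```

Emit:
step_arm --pt "0 0 0" --pt "0 0 0" --roll '[0.02, 0]'

```text
time_s: 10.0
tcp_pos: [0.5508, -0.0368, 0.1823]
tcp_rot: [0.593, 0.805, 0.001, 0.001]
ft_force: [4.3, 1.7, 3.9]
width: 0.104
```

```bash
python3 st.py
```

```text
10.0 [ 0.5508  -0.03679  0.18234] F [4.3 1.7 3.9] M [ 0.53 -0.97  0.01] phi 1.27 0.103937739828368 j7 0.6511935477020762
```

Torque is relieved at 1.27 and the force dropped to 4 N. Continuing down.

Emit:
step_arm --pt "0 0 0.7" --pt "0 0 0.5" --roll '[0.01, 0]'

```text
time_s: 10.17
tcp_pos: [0.5508, -0.0368, 0.181]
tcp_rot: [0.597, 0.802, 0.001, 0.001]
ft_force: [4.9, 1.9, 2.3]
width: 0.106
```

```bash
python3 st.py
```

```text
10.1667 [ 0.55076 -0.0368   0.18098] F [4.9 1.9 2.3] M [ 0.6  -1.25  0.05] phi 1.28 0.10558018230697676 j7 0.6459267032769557
```

Emit:
step_arm --pt "0 0 0.5" --pt "0 0 0.3" --roll '[0, 0]'

```text
time_s: 10.33
tcp_pos: [0.5508, -0.0368, 0.1804]
tcp_rot: [0.597, 0.802, 0.001, 0.001]
ft_force: [3.4, 1.9, 11.1]
width: 0.104
```

```bash
python3 st.py
```

```text
10.3333 [ 0.55079 -0.03681  0.18039] F [ 3.4  1.9 11.1] M [ 0.67 -0.93  0.02] phi 1.279 0.10423168921249494 j7 0.6468841518856955
```

It has dropped 5.0 mm and meets a hard bottom. One small press to confirm, then I look.

Emit:
step_arm --pt "0 0 0.2" --pt "0 0 0" --roll '[0, 0]'

```text
time_s: 10.5
tcp_pos: [0.5508, -0.0368, 0.1804]
tcp_rot: [0.597, 0.802, 0.001, 0.001]
ft_force: [3.3, 3.2, 8.9]
width: 0.106
```

```bash
python3 st.py; python3 meas.py 7
```

```text
10.5 [ 0.55077 -0.03682  0.1804 ] F [3.3 3.2 8.9] M [ 0.64 -0.94  0.05] phi 1.279 0.1060251499400061 j7 0.6470664019647767
10.5 [ 0.5508 -0.0368  0.1804] [0.597 0.802 0.001 0.001] [-0.25  0.59  0.32  2.12 -0.38  0.48  0.65] 0.1060251499400061
phi 1.2792744959134124
top plate slope [-0.00227587  0.0031776 ] z 0.09062124080080183
side plate slope [-0.00110113  0.00062347] z 0.0907428472548768
side blade n 294 rect [548.9 -30.7  30.   37.1  53. ] mean [ 0.54897164 -0.026367    0.13002777] turn -0.1199377037343254 zmax 0.1413590077574656
side collar/skirt z [0.09911506 0.10385675 0.11089619] xy ctr [ 0.5503 -0.0311]
wrist plate slope [-0.00026114 -0.00049101] z 0.09125179208408497
wrist blade n 4837 rect [553.4 -35.1  33.4  50.3  40.5] mean [ 0.5490163  -0.03047258  0.1315558 ] turn 1.2743563688312445 zmax 0.14070500450423273
wrist collar/skirt z [0.10151414 0.10447721 0.10568812] xy ctr [ 0.5509 -0.0318]
```

View pics/wrist7.png

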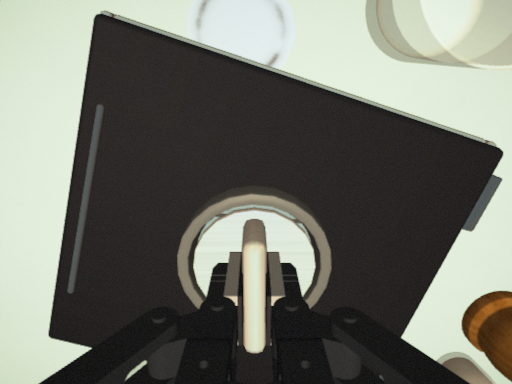

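The skirt measured 0.109 before and is now 0.1045, flush with the collar. Releasing and backing off.

Emit:
step_arm --pt "0 0 0" --pt "0 0 0" --pt "0 0 0" --pt "0 0 0" --pt "0 0 0" --roll '[0, 0, 0, 0, 0]' --gripper 0 --grip_force 20

```text
time_s: 11.07
tcp_pos: [0.5492, -0.0372, 0.1794]
tcp_rot: [0.597, 0.802, -0.0, -0.0]
ft_force: [-0.5, 0.2, -0.6]
width: 0.81
```

Emit:
step_arm --pt "0 0 0" --pt "0 0 -5" --pt "0 0 -15" --pt "0 0 -25" --pt "0 0 -25" --roll '[0, 0, 0, 0, 0]'

```text
time_s: 11.48
tcp_pos: [0.5493, -0.0373, 0.2504]
tcp_rot: [0.597, 0.802, -0.001, -0.001]
ft_force: [0.6, -0.4, 0.5]
width: 0.997
```

Emit:
step_arm --pt "0 0 -20" --pt "0 0 0" --pt "0 0 0" --roll '[0, 0, 0]'

```text
time_s: 11.73
tcp_pos: [0.5501, -0.037, 0.271]
tcp_rot: [0.597, 0.802, 0.001, 0.001]
ft_force: [-0.5, 0.1, -0.1]
width: 1.003
```

```bash
python3 st.py; python3 meas.py 8
```

```text
11.7333 [ 0.55007 -0.03702  0.27102] F [-0.5  0.1 -0.1] M [0.03 0.01 0.  ] phi 1.28 1.0025944015447106 j7 0.5706842056738378
11.7333 [ 0.5501 -0.037   0.271 ] [0.597 0.802 0.001 0.001] [-0.33  0.46  0.42  2.05 -0.29  0.68  0.57] 1.0025944015447106
phi 1.2795028846437029
top plate slope [-0.00101811  0.00071109] z 0.0907227755967415
side plate slope [-0.00135818  0.00095455] z 0.09073245524140888
side blade n 150 rect [550.1 -36.    9.8  52.5  16.1] mean [ 0.55007346 -0.03012906  0.12768872] turn 1.227623336191718 zmax 0.13398116806070814
side collar/skirt z [0.09973651 0.1039317  0.11060121] xy ctr [ 0.5498 -0.034 ]
wrist plate slope [2.70652489e-03 9.03846707e-05] z 0.09286384112770349
wrist blade n 1275 rect [552.1 -37.3  17.4  52.7  23.9] mean [ 0.55137117 -0.03485337  0.13251461] turn 1.2780265374865376 zmax 0.13614141162249088
wrist collar/skirt z [0.10300137 0.10616434 0.10735186] xy ctr [ 0.5521 -0.0367]
```

View pics/wrist8.png

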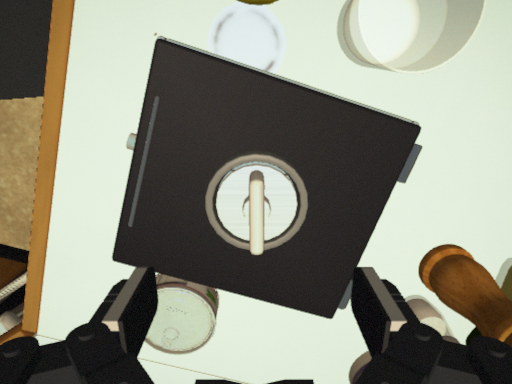

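View pics/side8.png

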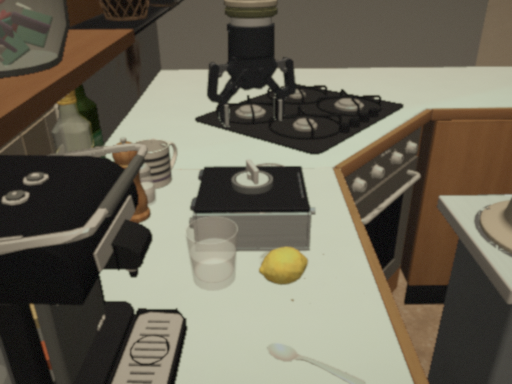

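The wrist picture shows the wing free at (255,205), and the lemon, glass and tin are in place. The skirt now stands 13.3 mm above the hatch, where 13.5 mm is locked and it was 17.9 mm before. The gripper is clear, so I'm handing in.

```bash
python3 -c "
from bench import *
print(finish_job())"
```

```text
the job is handed in; nothing more can be done
None
```

The hatch is shut and the wing fastener is locked flush with its collar. I handed the job in with the robot clear of everything, at about 12 s of the 54 s allowed.

- **Hatch:** I pushed it down with closed fingertips until it hit a hard stop. That contact read 35 N at the wrist, higher than I meant but under the 40 N limit. The upper face then measured level at about 90 to 91 mm.
- **Wing:** I turned it clockwise from about 0.18 rad with 5 to 9 N of downward pressure. Resistance fell away near 1.25 rad, and I followed it down 5.0 mm to a hard bottom, seated at about 1.28 rad. The peak reading was 11 N, with no twisting after the drop.
- **Checks after letting go:**
  - The wing stayed at 1.28 rad.
  - The skirt stood about 13.3 mm above the hatch face, where 13.5 mm is flush.
  - The wrist force was about zero.
  - The lemon, tin and glass looked undisturbed in the pictures, though I did not re-measure their positions.

No check failed. The last wrist-camera heights read about 2 mm high, so I took the skirt height relative to the hatch face. The side camera's blade angle (1.23 rad) differed slightly from the wrist camera's 1.28.

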